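# Change the grinding wheel on the upright arbor

### The job

Change the wheel on the blue-footed upright arbor: first lift the worn black disc off and lay it flat in the yellow scrap tray. Then build the new pack on the spindle in this order, each part seated flat on the one below: brass back flange, orange-brown grinding wheel (brittle, so lower it gently all the way instead of dropping it down the spindle), steel front flange, red plastic collar on top. Leave the spare white wheel where it lies, and let go of everything.

Things in the scene. Friction and masses are not known exactly. Their poses are not given: they have to be found in the camera images.
- arbor: Fixed arbor stand, left or right: round blue foot 100 mm across, 12 mm high; on it a steel boss 36 mm across, its flat top (the seat) 24 mm above the bench; from it a steel spindle 16 mm thick, 46 mm long, the last 6 mm tapering to 8 mm. Origin on the spindle axis at bench level, z up. Undersides when stacked: brass flange 24, wheel 34, steel flange 48, collar 58 mm above the bench.
- tray: Fixed yellow open scrap tray, 150 x 150 mm outside, 22 mm high, walls and floor about 4 mm thick; empty at the start. Origin at the centre of its underside, x and y along its sides. It stands on the side opposite the arbor.
- worn_disc: Loose worn abrasive disc, black with a copper-coloured hub: a flat ring 50 mm across and 10 mm thick with a 20 mm centre hole; about 70 g. At the start it sits on the arbor's seat (underside 24 mm above the bench) with the spindle through its hole, free to be lifted straight off. Origin at the centre of its underside, z up along the hole's axis.
- back_flange: Loose back flange, brass: a flat ring 44 mm across and 10 mm thick with a 20 mm centre hole; 70 to 140 g. Lies flat; origin at the centre of its underside, z up along the hole's axis.
- wheel: Loose new grinding wheel, orange-brown with a white hub: a flat ring 60 mm across and 14 mm thick with a 20 mm centre hole; 85 to 170 g. Lies flat; origin at the centre of its underside, z up along the hole's axis.
- front_flange: Loose front flange, bright steel: a flat ring 38 mm across and 10 mm thick with a 20 mm centre hole; about 70 g. Lies flat; origin at the centre of its underside, z up along the hole's axis.
- collar: Loose retaining collar, red plastic: a flat ring 32 mm across and 16 mm thick with a 20 mm centre hole; about 50 g; it slips over the spindle without turning, and its upper rim ends 4 mm above the spindle's tip. Lies flat; origin at the centre of its underside, z up along the hole's axis.
- spare_wheel: Loose spare grinding wheel, white with a blue hub: a flat ring 60 mm across and 14 mm thick with a 20 mm centre hole; about 120 g; not to be used or moved. Lies flat; origin at the centre of its underside, z up along the hole's axis.
Mind the look-alikes: they are no part of the job. Several things have the shape of the back_flange; the one meant has the colours described above. Leave any pink look-alike of the arbor alone.

How it is judged:
By the outcome, as a careful person would: the job done as asked, in the order asked, and still so for the second after the job is handed in, with the robot touching nothing.
It also fails if it takes over 120 s, if anything falls off the work surface, if the arm or the gripper's body presses on something with over 40 N, if the wrist force passes 120 N, or if a joint passes its speed limit or range.

### The arm

A 6-joint arm with a two-finger parallel gripper is mounted at the origin on the work surface. World frame = base frame: x ahead of the robot, y to its left, z up, the work surface at z = 0. Lengths are in m, angles in rad, forces in N, time in s.
With the tool pointing down it reaches from about 0.425 to 0.95 m from the base axis. Payload 3.5 kg.
Tool frame: the origin (TCP) lies on the centre line of the jaws, within the pads' length; the fingertips stand 17 mm ahead of it and the grasp point (between the pads) lies 2 mm behind it; z points along the fingers, y is the line along which they close (so a half turn about z gives the same grasp; the last joint's range is limited). The gripper opens to 85 mm and grips with 20 to 120 N. Pads are 22 mm wide; open, the fingers measure 114 mm over their backs; the gripper's body (76 mm by 85 mm) begins 54 mm behind the grasp point. The pads swing forward as they close: fully open they stand 13 mm farther back than shut.
Start: joints at [1.141, 0.286, 1.577, -0, 1.279, -0.15], TCP at [0.186, 0.649, 0.248] pointing down, gripper open.
Joint ranges: [-2.77, 2.77], [-0.9, 2.22], [0.21, 2.48], [-1.53, 4.67], [0.24, 2.81], [-2.84, 2.84]. Speed limits (rad/s): [2.79, 2.79, 3.14, 3.14, 3.14, 3.14].

### API

Orientations are given as a unit quaternion [x, y, z, w].
In Python, from plant import ctrl gives the robot as it stands. The module is installed in compiled form; this text tells all that it offers.
- The arm moves only by the tool drive_tool, never from a script. Its argument "moves" is a list of rows, each a list of 3 entries, a list of its own where there are three numbers: the turn, a rotation vector about the tool's x, y, z in rad, then the shift along the tool's x, y, z in m, then the finger opening in m, from 0 to 0.0854. A call has 1 to 5 rows; each row shifts and turns the commanded pose from where the row before left it, along the tool's axes as they then stand; what a row does not reach is not made up. A row lasts 1/8 s, in which the tool goes at most 62.5 mm and 10.7 degrees, less where a joint would pass 70% of its speed; a pose out of reach is approached as far as the arm can. A call with a gripper value outside its range is refused whole. The fingers move at their own pace and stop on an object; "grip_force" is the grip in N (left out, the last holds). Time passes only in rows, so rows that do not move let the fingers close. It gives the time, the measured TCP pose, the force, the opening and the grip force at its end, in the units of the state.
- ctrl.get_state(): the state, without advancing time (a new reading comes with each control period).
- ctrl.read_camera(name): name is "scene" or "side" or "wrist"; returns a dict with "image" (420x560x3 uint8, red, green, blue), "fx", "fy", "cx", "cy" (pixels), "R" (3x3) and "t" (3): a world point X has camera coordinates R X + t. Camera axes: x right, y down, z forward; pixel columns grow to the right and rows downward; lengths in m; the calibration is good to about 2 mm. The wrist camera is an equidistant fisheye: a pixel r from the principal point sees the ray r / f radians off the axis. A picture is of the moment at which its call begins. There is no depth.
- ctrl.sign_off(): hands the job in; it is judged then, once.
The state is a dict: "time": time; "qpos": joint angles; "dq": joint speeds; "joint_efforts": joint torques, N m; "eef_pos": TCP position; "tcp_rot": TCP orientation; "contact_force": force on the tool from outside, world axes, zero at the start; "wrist_torque": the same for the moment, N m; "opening": opening from 0.0 (shut) to 1.0 (fully open); "finger_force": force on a finger pad.
Only numpy, scipy, OpenCV 4.12 (cv2) and the standard library are available. Lean on these libraries where they do the work, as an engineer would, in place of code of your own. Each camera call takes 0.05 s, during which the arm holds its last target. There are 200 camera calls.

## Working session

There is one attempt and no reset: what is moved stays moved. The work goes in short steps, Python scripts to look and compute and a tool call to move; the robot and the scene stay as the last step left them, time stands still between calls to the robot, and variables do not carry over. Pictures are saved under pics/ and viewed, at most 17 in all, crops included, and the job is handed in when it is done.

Besides the shell and the picture viewer there is one more tool, called after ">>>" in YAML: its name, and indented under it one key for each argument. drive_tool: Moves the arm, as the interface text tells. Its arguments: {"type":"object","properties":{"moves":{"type":"array","items":{"type":"array"}},"grip_force":{"type":"number"}},"required":["moves"]}

```bash
mkdir -p pics; cat > h.py <<'E'
import numpy as np, cv2
from plant import ctrl
def snap(n,f):
    c=ctrl.read_camera(n); cv2.imwrite(f'pics/{f}.png',c['image'][:,:,::-1]); np.savez(f'pics/{f}.npz',**c); return c
E
python3 - <<'E'
from h import *
a=snap('scene','s0');b=snap('side','d0');w=snap('wrist','w0')
for c in(a,b,w):print(c['fx'],c['fy'],c['cx'],c['cy'],-c['R'].T@c['t'],c['R'].round(3).tolist())
s=ctrl.get_state();print(s)
E
```

```text
453.0654746139292 453.0654746139292 274.38474303143994 208.62515101470552 [ 1.31029934 -0.28790487  0.90577395] [[0.334, 0.942, 0.014], [0.699, -0.237, -0.675], [-0.633, 0.235, -0.738]]
457.0707054324022 457.0707054324022 272.61474412637864 210.87053698878287 [0.46301203 0.74336166 0.50929525] [[-0.988, -0.152, -0.012], [-0.067, 0.503, -0.862], [0.137, -0.851, -0.507]]
325.19226210127806 325.19226210127806 280.2567316690516 215.24227214225837 [0.12191139 0.66643436 0.37295454] [[0.277, 0.961, -0.002], [0.927, -0.267, 0.262], [0.251, -0.074, -0.965]]
{'time': 0.15, 'qpos': array([ 1.14100153e+00,  2.87027678e-01,  1.57784388e+00, -4.37181944e-05,
        1.27857882e+00, -1.50004809e-01]), 'dq': array([-0.00037883, -0.00143496, -0.00444854,  0.00073   , -0.00134703,
       -0.00025543]), 'joint_efforts': array([ 1.12488993e-03, -4.06600463e+01, -2.93141913e+01, -1.00886689e-04,
        3.94774193e-03, -3.15549255e-05]), 'eef_pos': array([0.18618684, 0.64831739, 0.2472195 ]), 'tcp_rot': array([ 1.39432818e-01,  9.90231097e-01, -8.96086494e-04, -2.45468075e-04]), 'contact_force': array([ 0.08854928, -0.49598822,  0.22084876]), 'wrist_torque': array([ 0.00987497,  0.02289233, -0.00346065]), 'finger_force': 0.0, 'opening': 0.9958486534963006}
```

View pics/s0.png

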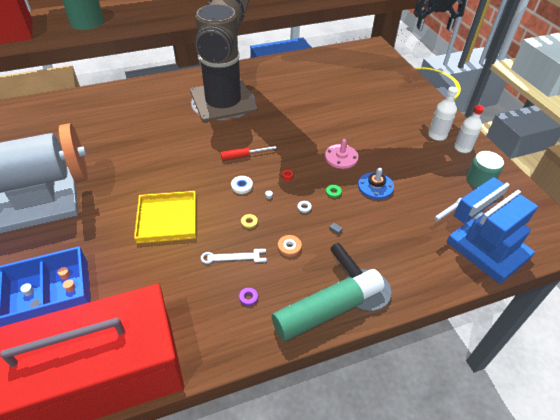

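View pics/d0.png

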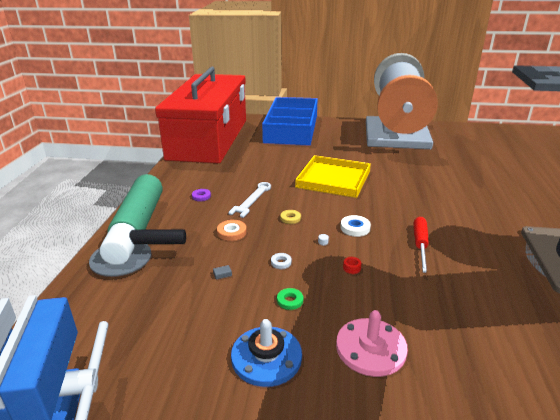

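View pics/w0.png

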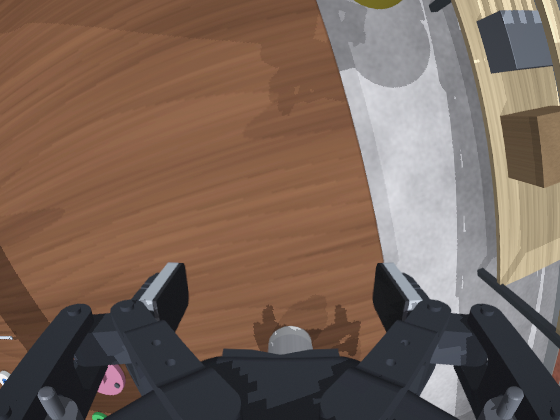

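Candidates, scene px / side px:
- **back_flange shape:** yellow-brass (249,221)/(290,216) is the choice. Purple (249,297)/(201,195) and green (334,191)/(290,299) are look-alikes.
- **wheel:** orange (290,245)/(231,230). The white one at (242,185)/(355,226) is the spare.
- **steel flange:** (304,207)/(281,261).
- **collar:** red (288,175)/(352,265).
- **arbor:** blue (376,185)/(266,355). The pink one at (341,155) is a look-alike.
- **tray:** (166,217)/(334,176).

The wrist view shows only bench and the fingers.

```bash
cat >> h.py <<'E'
def ray(c,p):
    d=np.array([(p[0]-c['cx'])/c['fx'],(p[1]-c['cy'])/c['fy'],1.]); d=c['R'].T@d
    return -c['R'].T@c['t'], d/np.linalg.norm(d)
def tri(rs):
    A=sum(np.eye(3)-np.outer(d,d) for o,d in rs); b=sum((np.eye(3)-np.outer(d,d))@o for o,d in rs)
    X=np.linalg.solve(A,b); return X, [np.linalg.norm(np.cross(X-o,d)) for o,d in rs]
def onz(c,p,z):
    o,d=ray(c,p); return o+d*(z-o[2])/d[2]
def blob(c,p,w,f):
    # filled silhouette centroid of the component nearest p
    im=c['image']; x,y=p; m=np.zeros(im.shape[:2],np.uint8)
    hsv=cv2.cvtColor(im,cv2.COLOR_RGB2HSV).astype(int)
    m[y-w:y+w,x-w:x+w]=f(hsv[...,0],hsv[...,1],hsv[...,2])[y-w:y+w,x-w:x+w]
    cs,_=cv2.findContours(m,cv2.RETR_EXTERNAL,cv2.CHAIN_APPROX_NONE)
    k=max(cs,key=cv2.contourArea); k=cv2.convexHull(k); M=cv2.moments(k)
    return (M['m10']/M['m00'],M['m01']/M['m00']),cv2.boundingRect(k)
E
python3 - <<'E'
from h import *
a=dict(np.load('pics/s0.npz'));b=dict(np.load('pics/d0.npz'))
T={'brass':((249,221),(290,216),lambda h,s,v:(h>18)&(h<35)&(s>90)&(v>100)),
'wheel':((290,245),(231,230),lambda h,s,v:((h<18)&(v>165))),
'steel':((304,207),(281,261),lambda h,s,v:(s<70)&(v>110)),
'collar':((288,175),(352,265),lambda h,s,v:((h<6)|(h>172))&(s>170)&(v>90)),
'spare':((242,185),(355,226),lambda h,s,v:((s<70)&(v>120))),
'tray':((166,217),(334,176),lambda h,s,v:(h>22)&(h<35)&(s>150)&(v>90)),
'foot':((376,185),(266,355),lambda h,s,v:(h>95)&(h<125)&(s>120)&(v>60))}
for n,(p,q,f) in T.items():
    w=40 if n in('tray','foot') else 20
    A,ra=blob(a,p,w,f);B,rb=blob(b,q,w,f)
    X,e=tri([ray(a,A),ray(b,B)]); print(n,X.round(4),np.round(e,4),np.hypot(*X[:2]).round(3),ra,rb)
def crop(c,x,y,w,h,k): return cv2.resize(c['image'][y:y+h,x:x+w],None,fx=k,fy=k,interpolation=cv2.INTER_CUBIC)
I=np.vstack([crop(a,200,140,200,75,4),crop(b,180,185,200,70,4)[:280]])
cv2.imwrite('pics/c1.png',I[:,:,::-1])
E
```

```text
brass [ 0.5584 -0.0793  0.0075] [0.0007 0.0007] 0.564 (241, 214, 17, 15) (280, 210, 21, 14)
wheel [ 0.6678 -0.0083  0.0123] [0.0007 0.0007] 0.668 (277, 234, 25, 21) (217, 219, 30, 21)
steel [0.5564 0.0771 0.0076] [0.0004 0.0004] 0.562 (297, 200, 15, 13) (271, 253, 21, 17)
collar [0.4289 0.076  0.01  ] [0.0007 0.0007] 0.436 (282, 170, 11, 11) (343, 257, 19, 17)
spare [ 0.4226 -0.059   0.0092] [0.0009 0.0009] 0.427 (231, 175, 22, 20) (341, 215, 30, 22)
tray [ 0.4755 -0.2829  0.01  ] [0.0006 0.0006] 0.553 (134, 191, 62, 52) (296, 155, 74, 42)
foot [0.5467 0.3001 0.0064] [0.0004 0.0004] 0.624 (358, 172, 36, 27) (231, 327, 71, 60)
```

View pics/c1.png

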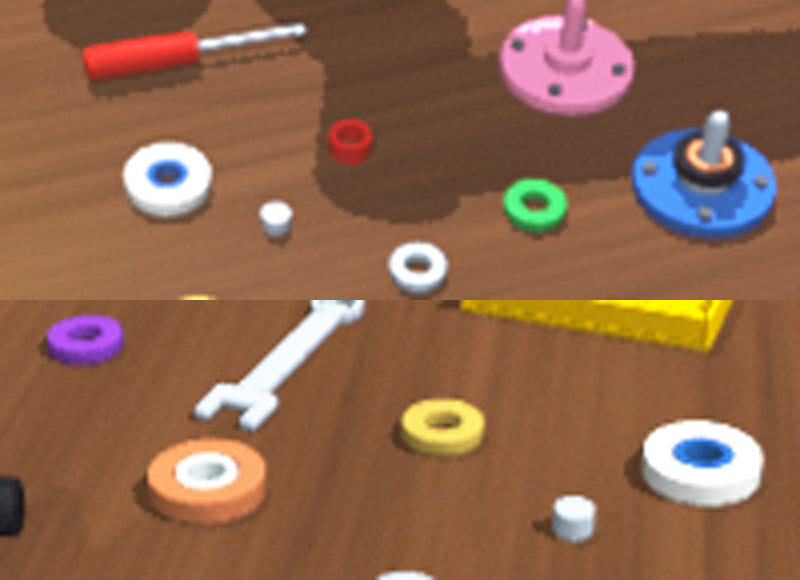

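Crop check: brass ring (yellow, side 290,216), orange wheel with white hub, steel ring (304,207), red collar, and blue arbor with the black disc are all as described. Triangulated heights come out near each half-thickness and all are within reach. I'll square the tool to the world axes and head for the arbor.

>>> drive_tool:
  moves:
    - [[0, 0, -0.14], [0, 0, 0], 0.085]
    - [[0, 0, -0.14], [0, 0, 0], 0.085]
    - [[0, 0, 0], [-0.042, -0.042, 0], 0.085]
    - [[0, 0, 0], [-0.042, -0.042, 0], 0.085]
    - [[0, 0, 0], [-0.042, -0.042, 0], 0.085]

```text
time: 0.78
eef_pos: [0.3132, 0.5214, 0.2479]
tcp_rot: [-0.0, 1.0, -0.0, -0.0]
contact_force: [0.8, 0.1, 0.1]
opening: 0.994
finger_force: 0.0
```

>>> drive_tool:
  moves:
    - [[0, 0, 0], [-0.042, -0.042, 0.01], 0.085]
    - [[0, 0, 0], [-0.042, -0.042, 0.01], 0.085]
    - [[0, 0, 0], [-0.042, -0.042, 0.01], 0.085]
    - [[0, 0, 0], [-0.042, -0.042, 0.01], 0.085]
    - [[0, 0, 0], [-0.042, -0.042, 0.01], 0.085]

```text
time: 1.4
eef_pos: [0.5234, 0.3112, 0.1978]
tcp_rot: [-0.0, 1.0, 0.0, -0.0]
contact_force: [0.7, -0.1, -0.1]
opening: 1.0
finger_force: 0.0
```

```bash
cat >> h.py <<'E'
def wray(c,p):
    u=np.array([p[0]-c['cx'],p[1]-c['cy']])/c['fx']; r=np.linalg.norm(u)
    d=np.array([*(u*np.sin(r)/max(r,1e-9)),np.cos(r)]); return -c['R'].T@c['t'],c['R'].T@d
def wproj(c,X):
    q=c['R']@np.asarray(X,float)+c['t']; n=np.hypot(q[0],q[1]); k=np.arctan2(n,q[2])/max(n,1e-9)*c['fx']
    return q[0]*k+c['cx'],q[1]*k+c['cy']
def wonz(c,p,z):
    o,d=wray(c,p); return (o+d*(z-o[2])/d[2])
E
python3 - <<'E'
from h import *
c=snap('wrist','w1'); X=ctrl.get_state()['eef_pos']
print(X,[np.round(wproj(c,p)) for p in [(.5467,.3001,.07),(.5467,.3001,.024),X]], -c['R'].T@c['t']-X)
E
```

```text
[0.52757787 0.30587819 0.19626152] [array([267., 240.]), array([269., 224.]), array([269., 294.])] [-0.07105941  0.00495688  0.1274331 ]
```

View pics/w1.png

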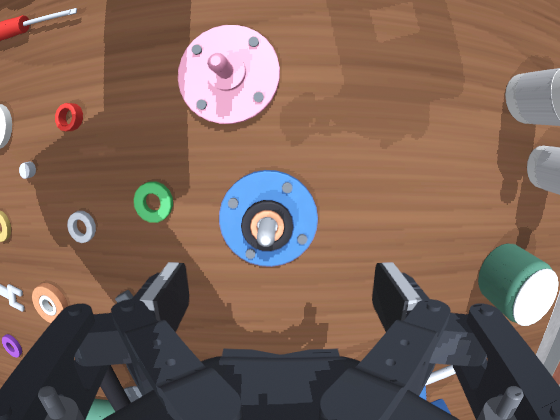

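The wrist view shows the blue foot centred near (268,218), the black disc near (267,226) and the spindle tip near (266,240). The predicted tip at (267,240) matches. Next I refine with the disc and foot centroids.

```bash
python3 - <<'E'
from h import *
c=dict(np.load('pics/w1.npz'))
A,r=blob(c,(268,218),60,lambda h,s,v:(h>95)&(h<125)&(s>120)&(v>60)); print('foot',A,r,wonz(c,A,.012))
D,r=blob(c,(267,226),32,lambda h,s,v:(v<70)&(s<120)); print('disc',D,r,wonz(c,D,.034),wonz(c,D,.029))
print('tip',wonz(c,(266.5,240),.069))
print(ctrl.get_state()['eef_pos'],ctrl.get_state()['contact_force'])
E
```

```text
foot (268.02196267033094, 217.720325203252) (220, 170, 98, 96) [0.54368685 0.29880974 0.012     ]
disc (263.869109947644, 246.02966841186736) (256, 241, 17, 10) [0.56549682 0.29536835 0.034     ] [0.56737774 0.2951014  0.029     ]
tip [0.54696906 0.29951653 0.069     ]
[0.52757787 0.30587819 0.19626152] [ 2.07633634 -3.21710797 -0.73246648]
```

>>> drive_tool:
  moves:
    - [[0, 0, 0], [0, 0, 0], 0.085]
    - [[0, 0, 0], [0, 0, 0.03], 0.085]
    - [[0, 0, 0], [0, 0, 0], 0.085]
    - [[0, 0, 0], [0, 0, 0], 0.085]

```text
time: 1.95
eef_pos: [0.522, 0.3138, 0.1691]
tcp_rot: [-0.001, 1.0, 0.0, 0.0]
contact_force: [-0.1, -0.5, 0.6]
opening: 0.996
finger_force: 0.0
```

>>> drive_tool:
  moves:
    - [[0, 0, 0], [-0.024, -0.014, 0], 0.085]
    - [[0, 0, 0], [0, 0, 0.03], 0.085]
    - [[0, 0, 0], [0, 0, 0.03], 0.085]
    - [[0, 0, 0], [0, 0, 0], 0.085]
    - [[0, 0, 0], [0, 0, 0], 0.085]

```text
time: 2.58
eef_pos: [0.548, 0.2989, 0.1101]
tcp_rot: [0.0, 1.0, 0.0, 0.001]
contact_force: [-0.5, 0.3, -0.2]
opening: 0.995
finger_force: 0.0
```

```bash
python3 - <<'E'
from h import *
c=snap('wrist','w2'); X=ctrl.get_state()['eef_pos']
print(X,wproj(c,X),wproj(c,(.546,.2995,.07)),wproj(c,(.546,.2995,.034)), -c['R'].T@c['t']-X)
E
```

```text
[0.54813375 0.29906728 0.1105238 ] (np.float64(281.508151961879), np.float64(288.5831196249351)) (np.float64(281.92508740589363), np.float64(250.0199128102373)) (np.float64(281.57338743054476), np.float64(229.7904555242443)) [-0.06737799 -0.00065318  0.12525362]
```

View pics/w2.png

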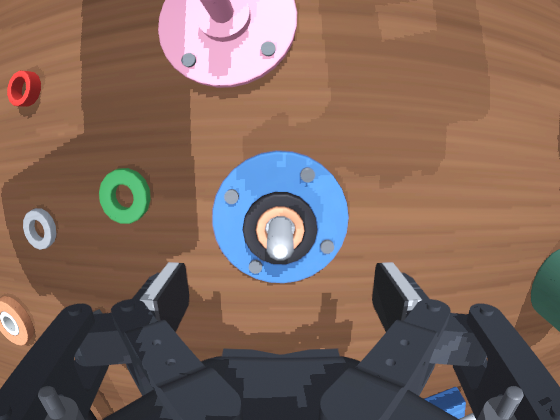

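The disc's outline is centred at about (280.5,229.5) against a predicted (281.6,229.8), so it's aligned. Descend and grip.

>>> drive_tool:
  moves:
    - [[0, 0, 0], [0, 0, 0.035], 0.085]
    - [[0, 0, 0], [0, 0, 0.025], 0.085]
    - [[0, 0, 0], [0, 0, 0.011], 0.085]
    - [[0, 0, 0], [0, 0, 0], 0.085]
    - [[0, 0, 0], [0, 0, 0], 0.085]

```text
time: 3.25
eef_pos: [0.5477, 0.2993, 0.0391]
tcp_rot: [-0.0, 1.0, 0.0, 0.001]
contact_force: [-0.1, -1.0, -0.4]
opening: 0.994
finger_force: 0.0
```

>>> drive_tool:
  moves:
    - [[0, 0, 0], [0, 0, 0], 0.04]
    - [[0, 0, 0], [0, 0, 0], 0.04]
    - [[0, 0, 0], [0, 0, 0], 0.04]
    - [[0, 0, 0], [0, 0, 0], 0.04]
    - [[0, 0, 0], [0, 0, 0], 0.04]
  grip_force: 35

```text
time: 3.88
eef_pos: [0.5469, 0.2991, 0.0383]
tcp_rot: [-0.0, 1.0, 0.0, 0.001]
contact_force: [-1.1, 0.0, 5.5]
opening: 0.556
finger_force: 36.7
```

>>> drive_tool:
  moves:
    - [[0, 0, 0], [0, 0, -0.02], 0.04]
    - [[0, 0, 0], [0, 0, -0.04], 0.04]
    - [[0, 0, 0], [0, 0, -0.05], 0.04]
    - [[0, 0, 0], [0, 0, 0], 0.04]
    - [[0, 0, 0], [0.005, -0.042, 0], 0.04]

```text
time: 4.5
eef_pos: [0.5415, 0.2579, 0.1481]
tcp_rot: [-0.002, 1.0, 0.0, 0.001]
contact_force: [0.9, -0.9, -1.4]
opening: 0.555
finger_force: 38.9
```

>>> drive_tool:
  moves:
    - [[0, 0, 0], [0.007, -0.06, 0], 0.04]
    - [[0, 0, 0], [0.007, -0.06, 0], 0.04]
    - [[0, 0, 0], [0.007, -0.06, 0], 0.04]
    - [[0, 0, 0], [0.007, -0.06, 0], 0.04]
    - [[0, 0, 0], [0.007, -0.06, 0], 0.04]

```text
time: 5.12
eef_pos: [0.5051, -0.0448, 0.1465]
tcp_rot: [-0.0, 1.0, 0.0, -0.001]
contact_force: [0.5, -0.8, 0.2]
opening: 0.557
finger_force: 38.9
```

>>> drive_tool:
  moves:
    - [[0, 0, 0], [0.008, -0.06, 0], 0.04]
    - [[0, 0, 0], [0.008, -0.06, 0], 0.04]
    - [[0, 0, 0], [0.008, -0.06, 0], 0.04]
    - [[0, 0, 0], [0.008, -0.06, 0], 0.04]
    - [[0, 0, 0], [0, 0, 0], 0.04]

```text
time: 5.75
eef_pos: [0.4733, -0.2867, 0.1468]
tcp_rot: [0.003, 1.0, -0.0, -0.0]
contact_force: [0.5, 1.1, -1.0]
opening: 0.56
finger_force: 38.9
```

```bash
python3 - <<'E'
from h import *
c=snap('wrist','w3'); s=ctrl.get_state();print(s['eef_pos'],s['opening'],wproj(c,(.4755,-.2829,.004)))
E
```

```text
[ 0.47341736 -0.28436383  0.14635804] 0.5596800091346696 (np.float64(284.9887633391146), np.float64(211.0092643894828))
```

View pics/w3.png

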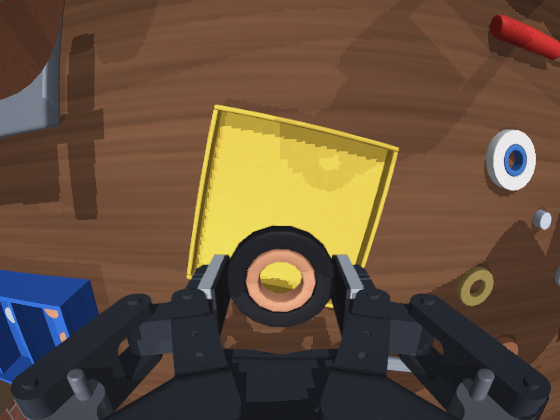

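The black disc is held at (280,276), above the tray. The tray is yawed about 10° and its floor centre is near (285,211). Lower and release with a modest opening.

>>> drive_tool:
  moves:
    - [[0, 0, 0], [0, 0, 0.05], 0.04]
    - [[0, 0, 0], [0, 0, 0.04], 0.04]
    - [[0, 0, 0], [0, 0, 0.025], 0.04]
    - [[0, 0, 0], [0, 0, 0.008], 0.04]
    - [[0, 0, 0], [0, 0, 0], 0.04]

```text
time: 6.42
eef_pos: [0.4746, -0.2821, 0.0241]
tcp_rot: [-0.001, 1.0, 0.0, -0.0]
contact_force: [0.4, 0.2, -0.7]
opening: 0.558
finger_force: 38.9
```

>>> drive_tool:
  moves:
    - [[0, 0, 0], [0, 0, 0], 0.062]
    - [[0, 0, 0], [0, 0, 0], 0.062]
    - [[0, 0, 0], [0, 0, 0], 0.062]
    - [[0, 0, 0], [0, 0, -0.04], 0.062]
    - [[0, 0, 0], [0, 0, -0.05], 0.062]

```text
time: 7.05
eef_pos: [0.4737, -0.2826, 0.1142]
tcp_rot: [0.0, 1.0, 0.001, -0.001]
contact_force: [-0.4, -0.9, 1.0]
opening: 0.722
finger_force: 0.0
```

>>> drive_tool:
  moves:
    - [[0, 0, 0], [-0.021, 0.051, 0], 0.085]
    - [[0, 0, 0], [-0.021, 0.051, 0], 0.085]
    - [[0, 0, 0], [-0.021, 0.051, 0], 0.085]
    - [[0, 0, 0], [-0.021, 0.051, 0], 0.085]
    - [[0, 0, 0], [0, 0, 0], 0.085]

```text
time: 7.68
eef_pos: [0.5594, -0.0761, 0.1148]
tcp_rot: [-0.003, 1.0, 0.0, 0.0]
contact_force: [-0.1, -0.2, 0.0]
opening: 0.995
finger_force: 0.0
```

```bash
cat >> h.py <<'E'
def wmeas(f,X,top,col,w=60):
    c=snap('wrist',f); s=ctrl.get_state()
    T=c['t']; cam=-c['R'].T@c['t']; tcp=cam-c['R'].T@TC
    p=tuple(int(round(v)) for v in wproj(c,(X[0],X[1],top)))
    A,r=blob(c,p,w,col); Y=wonz(c,A,top); 
    print(f,'tcp(img)',tcp.round(4),'state',s['eef_pos'].round(4),'px',np.round(A,1),r,'pos',Y.round(4),'to go',(Y-tcp)[:2].round(4)); return c
c0=dict(np.load('pics/w0.npz')) 
TC=c0['R']@((-c0['R'].T@c0['t'])-np.array([0.18618684,0.64831739,0.2472195]))
BR=lambda h,s,v:(h>18)&(h<35)&(s>90)&(v>90)
E
python3 - <<'E'
from h import *
c=wmeas('w4',(.558,-.079),.010,BR)
d=ctrl.read_camera('side');cv2.imwrite('pics/d1.png',d['image'][:,:,::-1])
cv2.imwrite('pics/c2.png',np.vstack([cv2.resize(d['image'][140:260,200:420],(560,305),interpolation=cv2.INTER_CUBIC),c['image'][120:,:][:290]])[:,:,::-1])
E
```

```text
w4 tcp(img) [ 0.5593 -0.0758  0.1149] state [ 0.5589 -0.0777  0.1146] px [275.1 217.2] (246, 188, 59, 59) pos [ 0.5567 -0.0801  0.01  ] to go [-0.0026 -0.0043]
```

View pics/c2.png

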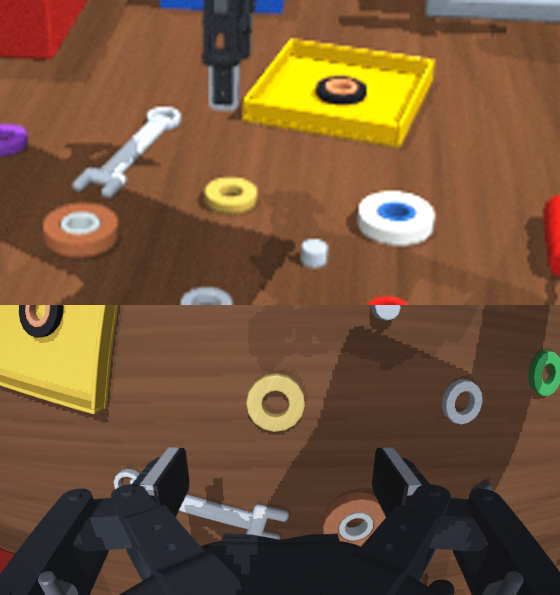

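The worn disc lies flat in the tray (side crop, 340,88), and the brass ring sits clear of the wrench. Descend to it.

>>> drive_tool:
  moves:
    - [[0, 0, 0], [0.0018, -0.0013, 0.04], 0.085]
    - [[0, 0, 0], [0, 0, 0.035], 0.085]
    - [[0, 0, 0], [0, 0, 0.017], 0.085]
    - [[0, 0, 0], [0, 0, 0], 0.085]
    - [[0, 0, 0], [0, 0, 0], 0.085]

```text
time: 8.4
eef_pos: [0.5578, -0.0813, 0.0238]
tcp_rot: [0.0, 1.0, -0.0, 0.001]
contact_force: [-0.7, -0.2, 0.1]
opening: 0.994
finger_force: 0.0
```

>>> drive_tool:
  moves:
    - [[0, 0, 0], [0, 0, 0.002], 0.055]
    - [[0, 0, 0], [0, 0, 0], 0.035]
    - [[0, 0, 0], [0, 0, 0], 0.035]
    - [[0, 0, 0], [0, 0, 0], 0.035]
    - [[0, 0, 0], [0, 0, 0], 0.035]
  grip_force: 35

```text
time: 9.02
eef_pos: [0.5572, -0.0805, 0.0215]
tcp_rot: [-0.0, 1.0, -0.0, 0.0]
contact_force: [-2.3, 0.1, 5.4]
opening: 0.483
finger_force: 34.7
```

>>> drive_tool:
  moves:
    - [[0, 0, 0], [0, 0, -0.02], 0.035]
    - [[0, 0, 0], [0, 0, -0.04], 0.035]
    - [[0, 0, 0], [0, 0, -0.05], 0.035]
    - [[0, 0, 0], [0, 0.04, 0], 0.035]
    - [[0, 0, 0], [0.001, 0.058, 0], 0.035]

```text
time: 9.65
eef_pos: [0.5568, 0.0174, 0.1328]
tcp_rot: [0.001, 1.0, -0.0, 0.002]
contact_force: [0.1, 0.9, -2.3]
opening: 0.48
finger_force: 35.7
```

>>> drive_tool:
  moves:
    - [[0, 0, 0], [0.002, 0.06, 0], 0.035]
    - [[0, 0, 0], [0.002, 0.06, 0], 0.035]
    - [[0, 0, 0], [0.002, 0.06, 0], 0.035]
    - [[0, 0, 0], [0.002, 0.06, 0], 0.035]
    - [[0, 0, 0], [0.002, 0.042, 0], 0.035]

```text
time: 10.28
eef_pos: [0.5452, 0.3022, 0.1315]
tcp_rot: [-0.001, 1.0, 0.0, 0.001]
contact_force: [0.9, -0.6, -1.1]
opening: 0.483
finger_force: 35.7
```

>>> drive_tool:
  moves:
    - [[0, 0, 0], [0, 0, 0], 0.035]
    - [[0, 0, 0], [0, 0, 0], 0.035]
    - [[0, 0, 0], [0, 0, 0], 0.035]

```text
time: 10.65
eef_pos: [0.5458, 0.2983, 0.1305]
tcp_rot: [0.001, 1.0, -0.0, -0.0]
contact_force: [-0.9, -0.8, -0.4]
opening: 0.479
finger_force: 35.7
```

```bash
python3 - <<'E'
from h import *
c=snap('wrist','w5'); s=ctrl.get_state(); X=s['eef_pos']
print(X,s['opening'],'held top expected',wproj(c,X+[0,0,-.0115]),'tip',wproj(c,(.546,.2995,.07)))
A,r=blob(c,tuple(int(v) for v in wproj(c,X+[0,0,-.0115])),55,BR);print(A,r)
hsv=cv2.cvtColor(c['image'],cv2.COLOR_RGB2HSV).astype(int)
F,r=blob(c,tuple(int(v) for v in wproj(c,(.546,.2995,.012))),90,lambda h,s,v:(h>95)&(h<125)&(s>120)&(v>60));print('foot',F,r)
E
```

```text
[0.54588876 0.29828233 0.13049906] 0.4772066070370935 held top expected (np.float64(280.92644077358085), np.float64(276.50680857456564)) tip (np.float64(282.7362810422491), np.float64(241.34497815938911))
(280.10012570366723, 273.01120402251735) (236, 230, 89, 87)
foot (280.8158766859345, 208.38557225433527) (219, 153, 125, 105)
```

View pics/w5.png

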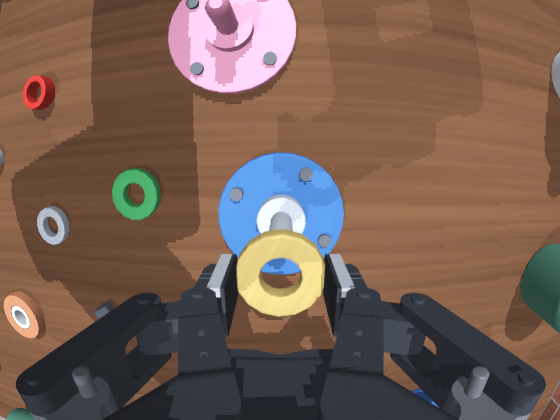

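Brass is held at (280,273), with the boss at (281,218) behind it. The required shift is +0.8 mm in x and +1 mm in y. Lower.

>>> drive_tool:
  moves:
    - [[0, 0, 0], [-0.0008, 0.001, 0], 0.035]
    - [[0, 0, 0], [0, 0, 0.025], 0.035]
    - [[0, 0, 0], [0, 0, 0.02], 0.035]
    - [[0, 0, 0], [0, 0, 0.015], 0.035]
    - [[0, 0, 0], [0, 0, 0], 0.035]

```text
time: 11.32
eef_pos: [0.5453, 0.3, 0.0683]
tcp_rot: [-0.0, 1.0, -0.001, -0.002]
contact_force: [-0.1, -1.3, -1.2]
opening: 0.478
finger_force: 35.7
```

>>> drive_tool:
  moves:
    - [[0, 0, 0], [0, 0, 0.01], 0.035]
    - [[0, 0, 0], [0, 0, 0.01], 0.035]
    - [[0, 0, 0], [0, 0, 0.003], 0.035]
    - [[0, 0, 0], [0, 0, 0], 0.035]
    - [[0, 0, 0], [0, 0, 0], 0.035]

```text
time: 11.95
eef_pos: [0.5464, 0.3006, 0.0474]
tcp_rot: [-0.0, 1.0, 0.0, 0.0]
contact_force: [-0.4, -1.1, -1.5]
opening: 0.483
finger_force: 35.7
```

>>> drive_tool:
  moves:
    - [[0, 0, 0], [0, 0, 0.0015], 0.035]
    - [[0, 0, 0], [0, 0, 0.001], 0.035]
    - [[0, 0, 0], [0, 0, 0], 0.035]
    - [[0, 0, 0], [0, 0, 0], 0.035]

```text
time: 12.45
eef_pos: [0.5467, 0.3005, 0.0456]
tcp_rot: [-0.0, 1.0, -0.0, 0.0]
contact_force: [-2.6, -2.6, 5.1]
opening: 0.481
finger_force: 36.4
```

>>> drive_tool:
  moves:
    - [[0, 0, 0], [0, 0, 0], 0.065]
    - [[0, 0, 0], [0, 0, 0], 0.065]
    - [[0, 0, 0], [0, 0, 0], 0.065]
    - [[0, 0, 0], [0, 0, -0.03], 0.065]
    - [[0, 0, 0], [0, 0, -0.05], 0.065]

```text
time: 13.08
eef_pos: [0.5448, 0.3, 0.123]
tcp_rot: [-0.0, 1.0, -0.001, -0.003]
contact_force: [0.9, 0.5, 0.0]
opening: 0.763
finger_force: 0.0
```

>>> drive_tool:
  moves:
    - [[0, 0, 0], [-0.02, -0.05, 0], 0.085]
    - [[0, 0, 0], [-0.02, -0.052, 0], 0.085]
    - [[0, 0, 0], [-0.02, -0.052, 0], 0.085]
    - [[0, 0, 0], [-0.02, -0.052, 0], 0.085]
    - [[0, 0, 0], [-0.02, -0.052, 0], 0.085]

```text
time: 13.7
eef_pos: [0.6471, 0.0409, 0.1248]
tcp_rot: [-0.0, 1.0, 0.0, 0.0]
contact_force: [1.1, 0.3, -0.4]
opening: 0.995
finger_force: 0.0
```

>>> drive_tool:
  moves:
    - [[0, 0, 0], [-0.02, -0.05, 0], 0.085]
    - [[0, 0, 0], [0, 0, 0], 0.085]
    - [[0, 0, 0], [0, 0, 0], 0.085]
    - [[0, 0, 0], [0, 0, 0], 0.085]

```text
time: 14.2
eef_pos: [0.666, -0.006, 0.1245]
tcp_rot: [-0.001, 1.0, 0.0, -0.0]
contact_force: [0.4, 1.1, -0.4]
opening: 0.997
finger_force: 0.0
```

```bash
python3 - <<'E'
from h import *
c=wmeas('w6',(.6678,-.0083),.014,lambda h,s,v:((h<16)&(s>120)&(v>90)&(s<200)))
d=ctrl.read_camera('side')
cv2.imwrite('pics/c3.png',np.vstack([cv2.resize(d['image'][290:400,200:400],(560,308),interpolation=cv2.INTER_CUBIC),c['image'][120:,:][:290]])[:,:,::-1])
E
```

```text
w6 tcp(img) [ 0.6659 -0.0058  0.1247] state [ 0.666  -0.0059  0.1246] px [277.8 192.5] (245, 182, 66, 21) pos [ 0.6458 -0.0081  0.014 ] to go [-0.0201 -0.0023]
```

View pics/c3.png

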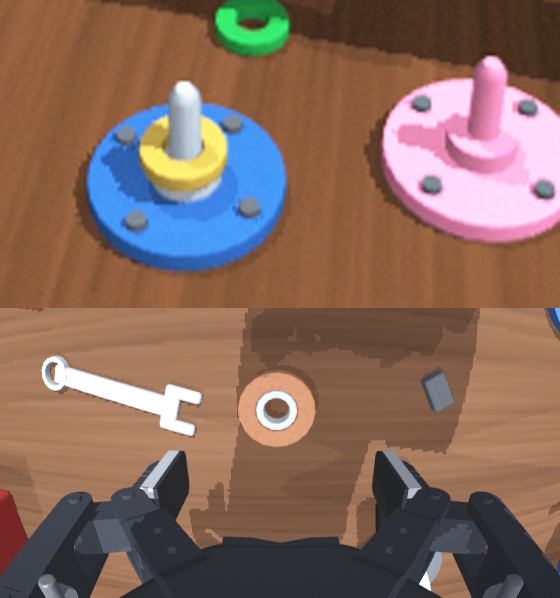

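Brass is seated flat on the boss (side crop, 183,150). The wheel's circle is centred at about (276.7,220.5) in the wrist image. The wrench jaw lies about 58 mm to its left, so I'll descend with a narrower opening.

```bash
python3 - <<'E'
from h import *
c=dict(np.load('pics/w6.npz'));cam=-c['R'].T@c['t']; tcp=cam-c['R'].T@TC
g=cv2.cvtColor(c['image'],cv2.COLOR_RGB2HSV)
m=((g[...,1]<60)&(g[...,2]>150)).astype(np.uint8); q=np.zeros_like(m); q[195:245,250:305]=m[195:245,250:305]
k=cv2.convexHull(cv2.findNonZero(q));(x,y),ax,_=cv2.fitEllipse(k);print('hub',x,y,ax)
Y=wonz(c,(x,y),.014);print(Y,Y-tcp, wonz(c,(276.7,220.8),.014)-tcp)
for p in [(202,209),(200,245),(195,240)]: print(wonz(c,p,.006))
E
```

```text
hub 276.12860107421875 221.7974853515625 (40.040748596191406, 41.80821228027344)
[ 0.66834712 -0.00936808  0.014     ] [ 0.00246629 -0.0036109  -0.1107066 ] [ 0.00167926 -0.00317621 -0.1107066 ]
[ 0.660288   -0.06805428  0.006     ]
[ 0.69061394 -0.07185434  0.006     ]
[ 0.68632584 -0.07577033  0.006     ]
```

>>> drive_tool:
  moves:
    - [[0, 0, 0], [-0.002, -0.0034, 0], 0.071]
    - [[0, 0, 0], [0, 0, 0.035], 0.071]
    - [[0, 0, 0], [0, 0, 0.035], 0.071]
    - [[0, 0, 0], [0, 0, 0.022], 0.071]
    - [[0, 0, 0], [0, 0, 0], 0.071]

```text
time: 14.92
eef_pos: [0.667, -0.0105, 0.0305]
tcp_rot: [-0.0, 1.0, 0.0, -0.002]
contact_force: [-0.3, -0.2, 0.8]
opening: 0.831
finger_force: 0.0
```

>>> drive_tool:
  moves:
    - [[0, 0, 0], [0, 0, 0.01], 0.071]
    - [[0, 0, 0], [0, 0, 0], 0.071]
    - [[0, 0, 0], [0, 0, 0], 0.05]
    - [[0, 0, 0], [0, 0, 0], 0.05]
    - [[0, 0, 0], [0, 0, 0], 0.05]
  grip_force: 40

```text
time: 15.55
eef_pos: [0.6697, -0.011, 0.0245]
tcp_rot: [-0.0, 1.0, -0.0, 0.001]
contact_force: [-0.7, 0.5, 6.0]
opening: 0.656
finger_force: 43.0
```

>>> drive_tool:
  moves:
    - [[0, 0, 0], [0, 0, -0.02], 0.05]
    - [[0, 0, 0], [0, 0, -0.04], 0.05]
    - [[0, 0, 0], [0, 0, -0.05], 0.05]
    - [[0, 0, 0], [0.015, 0.04, 0], 0.05]
    - [[0, 0, 0], [0.02, 0.05, 0], 0.05]

```text
time: 16.18
eef_pos: [0.6338, 0.0791, 0.1347]
tcp_rot: [0.001, 1.0, -0.0, 0.001]
contact_force: [0.4, 1.2, -1.3]
opening: 0.658
finger_force: 42.8
```

>>> drive_tool:
  moves:
    - [[0, 0, 0], [0.02, 0.051, 0], 0.05]
    - [[0, 0, 0], [0.02, 0.051, 0], 0.05]
    - [[0, 0, 0], [0.02, 0.051, 0], 0.05]
    - [[0, 0, 0], [0.018, 0.045, 0], 0.05]
    - [[0, 0, 0], [0.008, 0.02, 0], 0.05]

```text
time: 16.8
eef_pos: [0.5459, 0.2991, 0.1332]
tcp_rot: [-0.001, 1.0, -0.0, -0.0]
contact_force: [-0.6, -0.1, -1.3]
opening: 0.655
finger_force: 42.8
```

>>> drive_tool:
  moves:
    - [[0, 0, 0], [0, 0, 0], 0.05]
    - [[0, 0, 0], [0, 0, 0], 0.05]
    - [[0, 0, 0], [0, 0, 0], 0.05]

```text
time: 17.18
eef_pos: [0.5482, 0.2957, 0.1329]
tcp_rot: [0.001, 1.0, -0.0, 0.0]
contact_force: [-0.3, -0.5, -1.2]
opening: 0.657
finger_force: 42.8
```

```bash
python3 - <<'E'
from h import *
c=snap('wrist','w7'); s=ctrl.get_state(); X=s['eef_pos']
print(X,s['opening'],'held top expected',wproj(c,X+[0,0,-.0105]),wproj(c,X+[0,0,-.0175]),'brass top',wproj(c,(.5467,.2995,.034)))
E
```

```text
[0.54813006 0.29579766 0.13278103] 0.6557798677931432 held top expected (np.float64(281.2081552594824), np.float64(277.16206148939915)) (np.float64(281.1637490616892), np.float64(270.8301840224136)) brass top (np.float64(285.963537968536), np.float64(221.09463313019126))
```

View pics/w7.png

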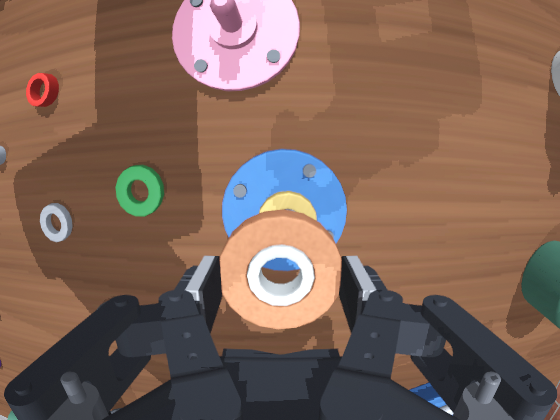

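The wheel is held level with its hub at (281,275). Brass shows behind at about (288,207). Correct by -1.3 mm in x and +4 mm in y, then lower slowly.

>>> drive_tool:
  moves:
    - [[0, 0, 0], [0.0013, 0.004, 0], 0.05]
    - [[0, 0, 0], [0, 0, 0.02], 0.05]
    - [[0, 0, 0], [0, 0, 0.01], 0.05]
    - [[0, 0, 0], [0, 0, 0], 0.05]
    - [[0, 0, 0], [0, 0, 0], 0.05]

```text
time: 17.85
eef_pos: [0.5462, 0.3012, 0.1027]
tcp_rot: [-0.0, 1.0, -0.0, -0.0]
contact_force: [-0.4, -0.5, 0.1]
opening: 0.66
finger_force: 42.8
```

>>> drive_tool:
  moves:
    - [[0, 0, 0], [0, 0, 0.006], 0.05]
    - [[0, 0, 0], [0, 0, 0.006], 0.05]
    - [[0, 0, 0], [0, 0, 0.006], 0.05]
    - [[0, 0, 0], [0, 0, 0], 0.05]
    - [[0, 0, 0], [0, 0, 0], 0.05]

```text
time: 18.48
eef_pos: [0.5459, 0.3008, 0.0844]
tcp_rot: [-0.0, 1.0, -0.0, -0.0]
contact_force: [-0.3, -0.4, -1.6]
opening: 0.658
finger_force: 42.7
```

>>> drive_tool:
  moves:
    - [[0, 0, 0], [0, -0.0005, 0.006], 0.05]
    - [[0, 0, 0], [0, 0, 0.006], 0.05]
    - [[0, 0, 0], [0, 0, 0.006], 0.05]
    - [[0, 0, 0], [0, 0, 0.004], 0.05]
    - [[0, 0, 0], [0, 0, 0], 0.05]

```text
time: 19.1
eef_pos: [0.5458, 0.3006, 0.0622]
tcp_rot: [-0.0, 1.0, -0.0, -0.0]
contact_force: [-0.3, -0.5, -1.9]
opening: 0.657
finger_force: 42.8
```

>>> drive_tool:
  moves:
    - [[0, 0, 0], [0, 0, 0.001], 0.05]
    - [[0, 0, 0], [0, 0, 0.001], 0.05]
    - [[0, 0, 0], [0, 0, 0], 0.05]
    - [[0, 0, 0], [0, 0, 0], 0.05]

```text
time: 19.6
eef_pos: [0.5463, 0.3007, 0.0609]
tcp_rot: [-0.0, 1.0, 0.0, 0.0]
contact_force: [0.5, -0.4, -1.5]
opening: 0.656
finger_force: 42.8
```

>>> drive_tool:
  moves:
    - [[0, 0, 0], [0, 0, 0.001], 0.05]
    - [[0, 0, 0], [0, 0, 0], 0.05]
    - [[0, 0, 0], [0, 0, 0.001], 0.05]
    - [[0, 0, 0], [0, 0, 0], 0.05]
    - [[0, 0, 0], [0, 0, 0], 0.05]

```text
time: 20.23
eef_pos: [0.546, 0.3006, 0.0587]
tcp_rot: [-0.0, 1.0, 0.0, -0.0]
contact_force: [0.6, 0.5, 0.2]
opening: 0.654
finger_force: 42.8
```

>>> drive_tool:
  moves:
    - [[0, 0, 0], [0, 0, 0.0007], 0.05]
    - [[0, 0, 0], [0, 0, 0], 0.05]
    - [[0, 0, 0], [0, 0, 0], 0.05]

```text
time: 20.6
eef_pos: [0.5461, 0.3007, 0.0585]
tcp_rot: [-0.0, 1.0, -0.0, -0.0]
contact_force: [-1.9, -1.2, 3.6]
opening: 0.66
finger_force: 43.4
```

>>> drive_tool:
  moves:
    - [[0, 0, 0], [0, 0, 0], 0.06]
    - [[0, 0, 0], [0, 0, 0], 0.07]
    - [[0, 0, 0], [0, 0, 0], 0.08]
    - [[0, 0, 0], [0, 0, -0.03], 0.08]
    - [[0, 0, 0], [0, 0, -0.04], 0.08]

```text
time: 21.22
eef_pos: [0.5452, 0.3002, 0.1272]
tcp_rot: [-0.0, 1.0, -0.001, -0.002]
contact_force: [0.1, -0.5, 0.8]
opening: 0.934
finger_force: 0.0
```

>>> drive_tool:
  moves:
    - [[0, 0, 0], [-0.002, -0.055, 0], 0.085]
    - [[0, 0, 0], [-0.003, -0.056, 0], 0.085]
    - [[0, 0, 0], [-0.003, -0.056, 0], 0.085]
    - [[0, 0, 0], [-0.003, -0.056, 0], 0.085]
    - [[0, 0, 0], [0, 0, 0], 0.085]

```text
time: 21.85
eef_pos: [0.5577, 0.0743, 0.1283]
tcp_rot: [0.003, 1.0, -0.0, 0.0]
contact_force: [-0.3, -0.0, -0.8]
opening: 1.0
finger_force: 0.0
```

```bash
python3 - <<'E'
from h import *
c=wmeas('w8',(.5564,.0771),.010,lambda h,s,v:(s<75)&(v>90),45)
d=ctrl.read_camera('side')
cv2.imwrite('pics/c4.png',np.vstack([cv2.resize(d['image'][290:400,200:400],(560,308),interpolation=cv2.INTER_CUBIC),c['image'][120:,:][:290]])[:,:,::-1])
E
```

```text
w8 tcp(img) [0.5576 0.0746 0.1285] state [0.5574 0.0762 0.1282] px [283.1 213. ] (259, 189, 49, 49) pos [0.5554 0.0763 0.01  ] to go [-0.0022  0.0017]
```

View pics/c4.png

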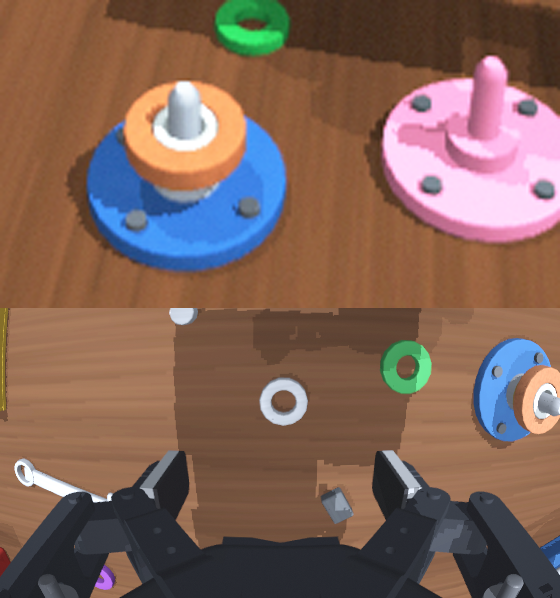

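The wheel sits flat on the pack (side crop, 185,130). The steel ring is at (283,213) with clear space around it. Descend.

>>> drive_tool:
  moves:
    - [[0, 0, 0], [0.0015, 0, 0.04], 0.075]
    - [[0, 0, 0], [0, 0, 0.035], 0.075]
    - [[0, 0, 0], [0, 0, 0.025], 0.075]
    - [[0, 0, 0], [0, 0, 0.0065], 0.075]
    - [[0, 0, 0], [0, 0, 0], 0.075]

```text
time: 22.58
eef_pos: [0.5558, 0.0787, 0.0217]
tcp_rot: [-0.001, 1.0, 0.0, -0.0]
contact_force: [-0.0, -0.8, 0.1]
opening: 0.88
finger_force: 0.0
```

>>> drive_tool:
  moves:
    - [[0, 0, 0], [0, 0, 0], 0.055]
    - [[0, 0, 0], [0, 0, 0], 0.03]
    - [[0, 0, 0], [0, 0, 0], 0.03]
    - [[0, 0, 0], [0, 0, 0], 0.03]
    - [[0, 0, 0], [0, 0, 0], 0.03]
  grip_force: 35

```text
time: 23.2
eef_pos: [0.5567, 0.0777, 0.0233]
tcp_rot: [-0.0, 1.0, 0.0, 0.001]
contact_force: [-1.1, 0.6, 6.7]
opening: 0.408
finger_force: 34.3
```

>>> drive_tool:
  moves:
    - [[0, 0, 0], [0, 0, -0.02], 0.03]
    - [[0, 0, 0], [0, 0, -0.04], 0.03]
    - [[0, 0, 0], [0, 0, -0.05], 0.03]
    - [[0, 0, 0], [0.002, 0.045, 0], 0.03]
    - [[0, 0, 0], [0.003, 0.05, 0], 0.03]

```text
time: 23.82
eef_pos: [0.5516, 0.173, 0.1343]
tcp_rot: [0.001, 1.0, 0.0, 0.002]
contact_force: [1.3, -0.5, -0.7]
opening: 0.407
finger_force: 35.0
```

>>> drive_tool:
  moves:
    - [[0, 0, 0], [0.003, 0.055, 0], 0.03]
    - [[0, 0, 0], [0.002, 0.045, 0], 0.03]
    - [[0, 0, 0], [0, 0.028, 0], 0.03]
    - [[0, 0, 0], [0, 0, 0], 0.03]
    - [[0, 0, 0], [0, 0, 0], 0.03]

```text
time: 24.45
eef_pos: [0.5456, 0.3, 0.1321]
tcp_rot: [-0.0, 1.0, -0.0, 0.0]
contact_force: [-0.7, -0.7, -0.6]
opening: 0.406
finger_force: 35.0
```

```bash
python3 - <<'E'
from h import *
c=snap('wrist','w9'); s=ctrl.get_state(); X=s['eef_pos']
print(X,s['opening'],'held top,mid expected',wproj(c,X+[0,0,-.0133]),wproj(c,X+[0,0,-.0183]),'wheel top',wproj(c,(.546,.2996,.048)))
p=wproj(c,X+[0,0,-.0133])
cv2.imwrite('pics/c5.png',cv2.resize(c['image'][140:350,180:390],(600,600),interpolation=cv2.INTER_CUBIC)[:,:,::-1])
E
```

```text
[0.54572226 0.29969672 0.13199072] 0.40185964240878574 held top,mid expected (np.float64(280.2734029330017), np.float64(274.78376046570094)) (np.float64(280.2695373715991), np.float64(270.3502144657962)) wheel top (np.float64(280.0917278015117), np.float64(229.78398454307484))
```

View pics/c5.png

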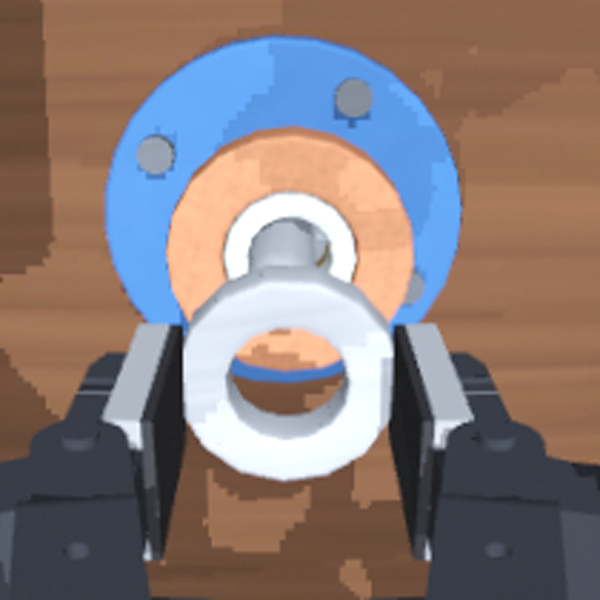

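Steel is held at native (280.8,271.6), with the spindle at column 279 and the wheel flat below it. Shift +0.8 mm in x and -1 mm in y, then lower.

>>> drive_tool:
  moves:
    - [[0, 0, 0], [-0.0008, -0.0008, 0.015], 0.03]
    - [[0, 0, 0], [0, 0, 0.015], 0.03]
    - [[0, 0, 0], [0, 0, 0.01], 0.03]
    - [[0, 0, 0], [0, 0, 0.008], 0.03]
    - [[0, 0, 0], [0, 0, 0], 0.03]

```text
time: 25.12
eef_pos: [0.5459, 0.2996, 0.0825]
tcp_rot: [-0.0, 1.0, -0.0, -0.001]
contact_force: [-0.1, -0.1, -0.9]
opening: 0.402
finger_force: 35.0
```

>>> drive_tool:
  moves:
    - [[0, 0, 0], [0, 0, 0.005], 0.03]
    - [[0, 0, 0], [0, 0, 0.003], 0.03]
    - [[0, 0, 0], [0, 0, 0], 0.03]
    - [[0, 0, 0], [0, 0, 0], 0.03]

```text
time: 25.62
eef_pos: [0.5466, 0.2999, 0.0758]
tcp_rot: [-0.0, 1.0, 0.0, 0.0]
contact_force: [-0.4, -0.3, -0.5]
opening: 0.402
finger_force: 35.1
```

Seat expected at TCP 0.0713.

>>> drive_tool:
  moves:
    - [[0, 0, 0], [0, 0, 0.002], 0.03]
    - [[0, 0, 0], [0, 0, 0.0015], 0.03]
    - [[0, 0, 0], [0, 0, 0.001], 0.03]
    - [[0, 0, 0], [0, 0, 0], 0.03]
    - [[0, 0, 0], [0, 0, 0], 0.03]

```text
time: 26.25
eef_pos: [0.5464, 0.2998, 0.0715]
tcp_rot: [-0.0, 1.0, -0.0, -0.0]
contact_force: [-0.9, -0.4, 1.9]
opening: 0.406
finger_force: 35.5
```

>>> drive_tool:
  moves:
    - [[0, 0, 0], [0, 0, 0], 0.06]
    - [[0, 0, 0], [0, 0, 0], 0.06]
    - [[0, 0, 0], [0, 0, 0], 0.06]
    - [[0, 0, 0], [0, 0, -0.025], 0.06]
    - [[0, 0, 0], [0, 0, -0.03], 0.06]

```text
time: 26.88
eef_pos: [0.5458, 0.2996, 0.1257]
tcp_rot: [-0.0, 1.0, -0.0, -0.001]
contact_force: [0.2, 0.1, -0.3]
opening: 0.705
finger_force: 0.0
```

>>> drive_tool:
  moves:
    - [[0, 0, 0], [0.023, -0.044, 0], 0.07]
    - [[0, 0, 0], [0.024, -0.045, 0], 0.07]
    - [[0, 0, 0], [0.024, -0.045, 0], 0.07]
    - [[0, 0, 0], [0.024, -0.045, 0], 0.07]
    - [[0, 0, 0], [0.022, -0.045, 0], 0.07]

```text
time: 27.5
eef_pos: [0.4287, 0.0746, 0.1262]
tcp_rot: [-0.0, 1.0, -0.0, 0.0]
contact_force: [0.2, -1.1, -0.2]
opening: 0.818
finger_force: 0.0
```

>>> drive_tool:
  moves:
    - [[0, 0, 0], [0, 0, 0], 0.07]
    - [[0, 0, 0], [0, 0, 0], 0.07]
    - [[0, 0, 0], [0, 0, 0], 0.07]

```text
time: 27.88
eef_pos: [0.4302, 0.0765, 0.1264]
tcp_rot: [-0.001, 1.0, 0.0, 0.0]
contact_force: [0.2, -0.4, 0.1]
opening: 0.817
finger_force: 0.0
```

```bash
python3 - <<'E'
from h import *
c=wmeas('w10',(.4289,.076),.016,lambda h,s,v:((h<6)|(h>172))&(s>170)&(v>80),45)
d=ctrl.read_camera('side')
cv2.imwrite('pics/c6.png',np.vstack([cv2.resize(d['image'][290:400,200:400],(560,308),interpolation=cv2.INTER_CUBIC),c['image'][120:,:][:290]])[:,:,::-1])
E
```

```text
w10 tcp(img) [0.4301 0.0768 0.1266] state [0.43   0.0766 0.1263] px [279.  214.4] (259, 193, 41, 44) pos [0.4268 0.0754 0.016 ] to go [-0.0032 -0.0014]
```

View pics/c6.png

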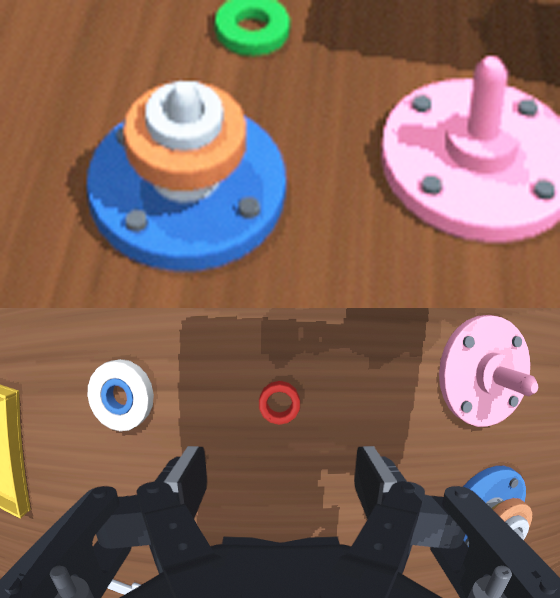

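Steel is seated flat on the wheel (side crop, 183,115). The collar is at (279,214). Target about (0.428,0.0755); descend.

>>> drive_tool:
  moves:
    - [[0, 0, 0], [0.002, -0.001, 0.04], 0.07]
    - [[0, 0, 0], [0, 0, 0.035], 0.07]
    - [[0, 0, 0], [0, 0, 0.02], 0.07]
    - [[0, 0, 0], [0, 0, 0.006], 0.07]
    - [[0, 0, 0], [0, 0, 0], 0.07]

```text
time: 28.6
eef_pos: [0.4278, 0.0751, 0.0252]
tcp_rot: [-0.0, 1.0, 0.0, -0.0]
contact_force: [-0.2, -0.7, -0.0]
opening: 0.816
finger_force: 0.0
```

>>> drive_tool:
  moves:
    - [[0, 0, 0], [0, 0, 0], 0.045]
    - [[0, 0, 0], [0, 0, 0], 0.025]
    - [[0, 0, 0], [0, 0, 0], 0.025]
    - [[0, 0, 0], [0, 0, 0], 0.025]
    - [[0, 0, 0], [0, 0, 0], 0.025]
  grip_force: 30

```text
time: 29.22
eef_pos: [0.4283, 0.0748, 0.0262]
tcp_rot: [-0.0, 1.0, -0.0, 0.001]
contact_force: [-2.1, 0.2, 6.0]
opening: 0.347
finger_force: 29.8
```

>>> drive_tool:
  moves:
    - [[0, 0, 0], [0, 0, -0.02], 0.025]
    - [[0, 0, 0], [0, 0, -0.045], 0.025]
    - [[0, 0, 0], [0, 0, -0.05], 0.025]
    - [[0, 0, 0], [-0.02, 0.038, 0], 0.025]
    - [[0, 0, 0], [-0.025, 0.048, 0], 0.025]

```text
time: 29.85
eef_pos: [0.4735, 0.1613, 0.1415]
tcp_rot: [0.001, 1.0, 0.0, 0.002]
contact_force: [0.5, -0.7, -0.4]
opening: 0.346
finger_force: 30.0
```

>>> drive_tool:
  moves:
    - [[0, 0, 0], [-0.026, 0.05, 0], 0.025]
    - [[0, 0, 0], [-0.025, 0.048, 0], 0.025]
    - [[0, 0, 0], [-0.022, 0.0405, 0], 0.025]
    - [[0, 0, 0], [0, 0, 0], 0.025]
    - [[0, 0, 0], [0, 0, 0], 0.025]

```text
time: 30.48
eef_pos: [0.5447, 0.2988, 0.1393]
tcp_rot: [-0.0, 1.0, -0.001, -0.001]
contact_force: [-0.3, 0.2, -1.6]
opening: 0.348
finger_force: 30.1
```

```bash
python3 - <<'E'
from h import *
c=snap('wrist','w11'); s=ctrl.get_state(); X=s['eef_pos']
f=lambda p:((np.array(wproj(c,p))-[180,140])*600/210).round(1)
print(X,s['opening'],'crop: held top,bottom expected',f(X+[0,0,-.0102]),f(X+[0,0,-.0262]),'steel top, tip',f((.546,.2993,.058)),f((.546,.2993,.07)))
cv2.imwrite('pics/c7.png',cv2.resize(c['image'][140:350,180:390],(600,600),interpolation=cv2.INTER_CUBIC)[:,:,::-1])
E
```

```text
[0.54464523 0.29841191 0.13943863] 0.3445038290433655 crop: held top,bottom expected [286.1 393.6] [286.2 354.2] steel top, tip [290.1 264.8] [290.3 281.6]
```

View pics/c7.png

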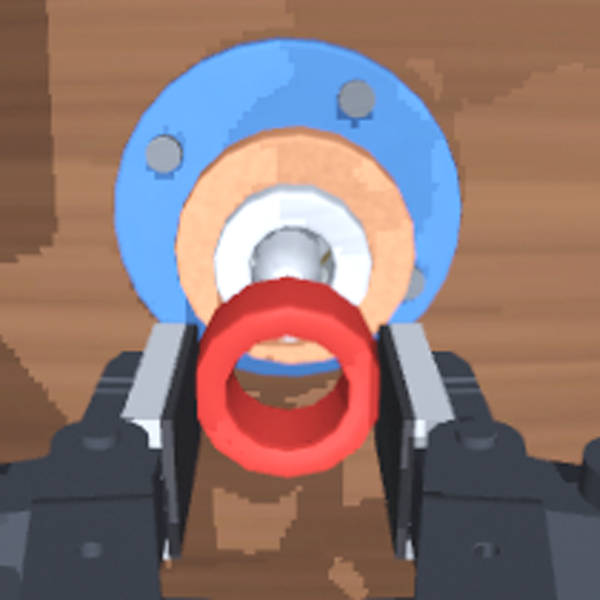

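The collar is held at crop (288,385), with the spindle at column 290 and steel centred at (293,262). Required shift is +1.8 mm in x and +0.6 mm in y.

>>> drive_tool:
  moves:
    - [[0, 0, 0], [-0.0018, 0.0006, 0.015], 0.025]
    - [[0, 0, 0], [0, 0, 0.015], 0.025]
    - [[0, 0, 0], [0, 0, 0.006], 0.025]
    - [[0, 0, 0], [0, 0, 0], 0.025]
    - [[0, 0, 0], [0, 0, 0], 0.025]

```text
time: 31.15
eef_pos: [0.5476, 0.3, 0.1045]
tcp_rot: [-0.0, 1.0, 0.0, 0.0]
contact_force: [0.4, 0.2, -0.4]
opening: 0.343
finger_force: 30.1
```

>>> drive_tool:
  moves:
    - [[0, 0, 0], [0.001, -0.0008, 0.003], 0.025]
    - [[0, 0, 0], [0, 0, 0], 0.025]
    - [[0, 0, 0], [0, 0, 0.005], 0.025]
    - [[0, 0, 0], [0, 0, 0.005], 0.025]
    - [[0, 0, 0], [0, 0, 0], 0.025]

```text
time: 31.78
eef_pos: [0.5457, 0.2989, 0.0902]
tcp_rot: [-0.0, 1.0, -0.0, -0.001]
contact_force: [0.4, 0.7, -0.9]
opening: 0.343
finger_force: 30.1
```

>>> drive_tool:
  moves:
    - [[0, 0, 0], [0, 0, 0.0035], 0.025]
    - [[0, 0, 0], [0, 0, 0.002], 0.025]
    - [[0, 0, 0], [0, 0, 0.001], 0.025]
    - [[0, 0, 0], [0, 0, 0], 0.025]
    - [[0, 0, 0], [0, 0, 0], 0.025]

```text
time: 32.4
eef_pos: [0.5463, 0.2991, 0.0847]
tcp_rot: [-0.0, 1.0, 0.0, 0.0]
contact_force: [0.0, 0.7, -0.5]
opening: 0.341
finger_force: 30.1
```

>>> drive_tool:
  moves:
    - [[0, 0, 0], [0, 0, 0.0008], 0.025]
    - [[0, 0, 0], [0, 0, 0.0004], 0.025]
    - [[0, 0, 0], [0, 0, 0], 0.025]
    - [[0, 0, 0], [0, 0, 0], 0.025]

```text
time: 32.9
eef_pos: [0.5465, 0.2992, 0.0842]
tcp_rot: [-0.0, 1.0, 0.0, 0.0]
contact_force: [-2.4, -1.2, 5.6]
opening: 0.343
finger_force: 30.6
```

>>> drive_tool:
  moves:
    - [[0, 0, 0], [0, 0, 0], 0.05]
    - [[0, 0, 0], [0, 0, 0], 0.055]
    - [[0, 0, 0], [0, 0, 0], 0.06]
    - [[0, 0, 0], [0, 0, -0.03], 0.06]
    - [[0, 0, 0], [0, 0, -0.05], 0.06]

```text
time: 33.52
eef_pos: [0.5446, 0.2984, 0.1613]
tcp_rot: [0.0, 1.0, -0.001, -0.003]
contact_force: [0.2, 0.2, 0.3]
opening: 0.704
finger_force: 0.0
```

>>> drive_tool:
  moves:
    - [[0, 0, 0], [0, -0.05, -0.02], 0.06]
    - [[0, 0, 0], [0, -0.05, 0], 0.06]
    - [[0, 0, 0], [0, -0.05, 0], 0.06]
    - [[0, 0, 0], [0, 0, 0], 0.06]
    - [[0, 0, 0], [0, 0, 0], 0.06]

```text
time: 34.15
eef_pos: [0.5463, 0.1492, 0.1833]
tcp_rot: [0.0, 1.0, 0.0, -0.0]
contact_force: [-0.4, 0.2, 0.6]
opening: 0.703
finger_force: 0.0
```

```bash
python3 - <<'E'
from h import *
d=ctrl.read_camera('side')['image'];a=ctrl.read_camera('scene')['image']
cv2.imwrite('pics/c8.png',np.vstack([cv2.resize(d[290:390,200:380],(720,400),interpolation=cv2.INTER_CUBIC)[:,:],cv2.resize(a[120:260,130:400],(720,200*373//373),interpolation=cv2.INTER_AREA)])[:,:,::-1])
E
```

```text
(no output)
```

View pics/c8.png

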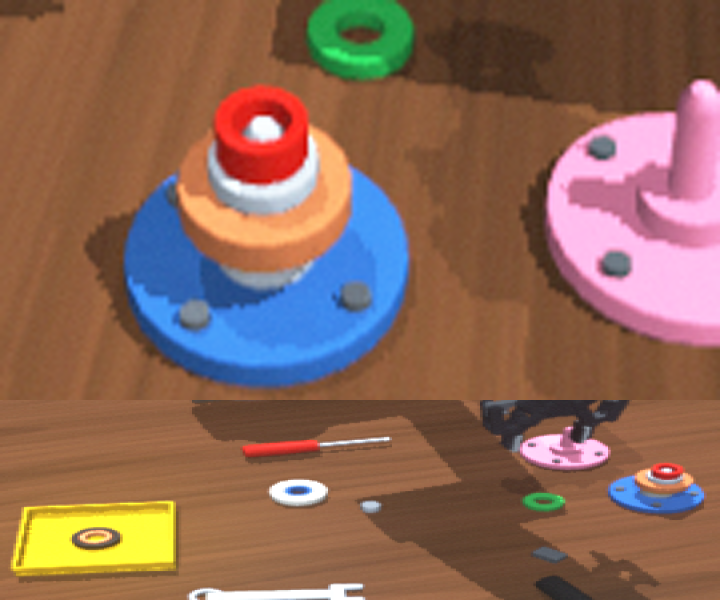

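The side crop shows the full pack flat, with the red collar at (262,135) around the spindle tip. The worn disc is in the tray, the spare wheel is untouched and the gripper is clear.

```bash
python3 -c "
from plant import ctrl;print(ctrl.sign_off())"
```

```text
the job is handed in; nothing more can be done
None
```

The job is handed in: the worn disc is flat in the tray, and the brass flange, wheel, steel flange and collar are seated in that order on the blue arbor, with the spare wheel left where it lay and the gripper open and clear.

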